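# Lift a swing-out centrifuge bucket onto the balance

### The job

Two centrifuge buckets hang by their trunnions in the open notches of the rotor. Lift the blue-lidded bucket straight up out of its notches by its handle, keeping it upright so that it does not swing, and stand it on the middle of the balance pan without dropping it. Leave the yellow-lidded bucket hanging where it is.

Things in the scene. Friction and masses are not known exactly. Their poses are not given: they have to be found in the camera images.
- blue_bucket_handle (a point): Centre of the blue handle bar (50 mm along x, 14 along y, 20 high) of the blue-lidded bucket: a 48 mm round steel cup, 0.35 kg, 128 mm high. It lies 118 mm above the flat foot (38 mm wide), 34 above the lid, 60 above the trunnions. These 8 mm pins stand out along x to 45 mm from the middle; the bucket swings about x until held. z is up along the bucket.
- yellow_bucket_handle (a point): The same point of an identical bucket with yellow lid and handle; it stays in the rotor.
- rotor: Fixed metal rotor, 236 mm long (y), 82 wide (x), origin on the worktop under its middle. Buckets hang between its two arms 85 mm from the middle at +y and -y (blue at either), pins parallel to x in flared notches open upwards. Above worktop: notch floor 80, horns 102, hub 96, hanging foot 26, handle centre 144 mm. Raised 80 mm, a bucket clears the rotor; 140 mm, the other bucket.
- pan_centre (a point): Centre of the upper face of the balance's flat, fixed, round steel pan, 120 mm in diameter, 40 mm above the worktop. The white balance body, 170 x 150 mm, 28 mm high (grey panel 33 mm), reaches 105 mm from here towards its front (-x of this frame), where a dark display is. z is up. Keep out: a tall monitor and other gear stand at the left, y over 0.22 m, x over 0.3 m.

How it is judged:
By the outcome, as a careful person would: the job done as asked, in the order asked, and still so for the second after the job is handed in, with the robot touching nothing.
It also fails if it takes over 48 s, if anything falls off the work surface, if the arm or the gripper's body presses on something with over 40 N, if the wrist force passes 120 N, or if a joint passes its speed limit or range.

### The arm

A 7-joint arm with a two-finger parallel gripper is mounted at the origin on a cart in front of the work surface, level with it; the furniture and walls round the work are solid. World frame = base frame: x ahead of the robot, y to its left, z up, the work surface at z = 0. Lengths are in m, angles in rad, forces in N, time in s.
With the tool pointing down it reaches from about 0.4 to 0.85 m from the base axis. Payload 4.5 kg.
Tool frame: the origin (TCP) lies midway between the tips of the shut fingers; the grasp point (between the pads) lies 19 mm behind it; x points along the fingers, y is the direction in which the jaws open and shut, and the axes are right-handed (so a half turn about x gives the same grasp; the last joint's range is limited). The gripper opens to 88 mm and grips with 3 to 60 N. Pads are 18 mm wide; open, the fingers measure 123 mm over their backs; the gripper's body (75 mm by 187 mm) begins 45 mm behind the grasp point.
Start: joints at [-1.18, 0.689, -0.195, 1.565, 0.157, 0.902, -0.215], TCP at [0.218, 0.586, 0.217] pointing down, gripper open.
Joint ranges: [-3.01, 3.01], [-0.46, 2.08], [-1.47, 1.51], [0.13, 2.56], [-1, 4.14], [0.04, 2.09], [-2.66, 2.66]. Speed limits (rad/s): [2.57, 2.57, 3.14, 3.14, 3.14, 3.14, 3.14].

### API

Orientations are given as a unit quaternion [x, y, z, w].
In Python, from plant import r gives the robot as it stands.
- The arm moves only by the tool arm_command, never from a script. Its argument "plan" is a list of rows, each a list of 5 numbers: the finger opening in m, from 0 to 0.0881, then the shift along the tool's x, y, z in m, then the turn about the tool's x in rad. In form: [[grip, dx, dy, dz, roll], ...]. A call has 1 to 12 rows; each row shifts and turns the commanded pose from where the row before left it, along the tool's axes as they then stand; what a row does not reach is not made up. A row lasts 1/8 s, in which the tool goes at most 62.5 mm and 10.7 degrees, less where a joint would pass 70% of its speed; a pose out of reach is approached as far as the arm can. A call is refused whole if a number of a shift passes 0.0625 or a number of a turn 0.188, either way. A call with a gripper value outside its range is refused whole. The fingers move at their own pace and stop on an object; "force" is the grip in N (left out, the last holds). Time passes only in rows, so rows that do not move let the fingers close. It gives the time, the measured TCP pose, the force and the opening at its end, in the units of the state.
- r.get_state(): the state, without advancing time (a new reading comes with each control period).
- r.snapshot(name): name is "scene" or "top"; returns (picture, depth): 400x640x3 uint8, red, green, blue; 400x640 float32, m along the optical axis (not along the pixel's ray), 0 where there is no reading.
- r.calibration(name): a dict with "fx", "fy", "cx", "cy" (pixels), "eye" and "orientation" of the camera in the world. Camera axes: x right, y down, z forward; pixel columns grow to the right and rows downward; lengths in m; the calibration is good to about 2 mm. A picture is of the moment at which its call begins. calibration takes no time and is no camera call.
- r.finish_job(): hands the job in, once; it reports no verdict.
The state is a dict: "clock": time; "q": joint angles; "qd": joint speeds; "joint_torque": joint torques, N m; "tool_pos": TCP position; "eef_rot": TCP orientation; "contact_force": force on the tool from outside, world axes, zero at the start; "moment": the same for the moment, N m; "opening": opening from 0.0 (shut) to 1.0 (fully open).
Only numpy, scipy, OpenCV 4.12 (cv2) and the standard library are available. Lean on these libraries where they do the work, as an engineer would, in place of code of your own. Each camera call takes 0.05 s, during which the arm holds its last target.

## Working session

There is one attempt and no reset: what is moved stays moved. The work goes in short steps, Python scripts to look and compute and a tool call to move; the robot and the scene stay as the last step left them, time stands still between calls to the robot, and variables do not carry over. Pictures are saved under pics/ and viewed, and the job is handed in when it is done.

Besides the shell and the picture viewer there is one more tool, called after "Request:" as name(argument=value, ...), one argument or row to a line, values as JSON. arm_command: Moves the arm, as the interface text tells. Its arguments: {"type":"object","properties":{"plan":{"type":"array","items":{"type":"array","items":{"type":"number"}}},"force":{"type":"number"}},"required":["plan"]}

```bash
mkdir -p pics; ls; cat > h.py <<'E'
import numpy as np,cv2
from scipy.spatial.transform import Rotation as R
from plant import r
def snap(n,f):
    p,d=r.snapshot(n); cv2.imwrite('pics/%s.png'%f,p[:,:,::-1]); np.savez('pics/%s.npz'%f,p=p,d=d); return p,d
def cloud(n,d):
    c=r.calibration(n); v,u=np.mgrid[0:d.shape[0],0:d.shape[1]]
    P=np.dstack([(u-c['cx'])/c['fx']*d,(v-c['cy'])/c['fy']*d,d])
    return P@R.from_quat(c['orientation']).as_matrix().T+np.array(c['eye'])
E
python3 - <<'E'
from h import *
for n in('scene','top'):
    snap(n,n+'0'); print(r.calibration(n))
print(r.get_state())
E
```

```text
pics
{'fx': 386.499366877175, 'fy': 386.499366877175, 'cx': 316.8617565900926, 'cy': 199.41542700813773, 'eye': array([ 0.04457761, -0.64664519,  0.64884726]), 'orientation': array([ 0.84360234, -0.29048562,  0.15935683, -0.42256194])}
{'fx': 442.5671105753303, 'fy': 442.5671105753303, 'cx': 316.62551263312645, 'cy': 198.95496583922304, 'eye': array([ 0.31856654, -0.09401249,  1.18100909]), 'orientation': array([-0.70372704,  0.70533117, -0.06360742,  0.05683569])}
{'clock': 0.1, 'q': array([-1.18020868,  0.68989917, -0.19453674,  1.56621756,  0.15730357,
        0.9024879 , -0.21510487]), 'qd': array([-9.44842848e-04, -1.98865854e-03, -5.03355601e-04, -3.46914482e-03,
        1.40726347e-03,  5.78628693e-04,  7.09559102e-06]), 'joint_torque': array([-3.43871332e-03, -5.28494060e+01, -1.27150789e+00, -1.53836489e+01,
       -5.24968060e-02,  2.06669007e-03,  3.38901395e-05]), 'tool_pos': array([0.21811953, 0.58507459, 0.21589726]), 'eef_rot': array([ 0.12487711,  0.69595379, -0.12601548,  0.69582622]), 'contact_force': array([0.57137799, 0.21460226, 1.23649707]), 'moment': array([ 0.03224306,  0.02127667, -0.04267451]), 'opening': 0.9965524285888854}
```

View pics/scene0.png

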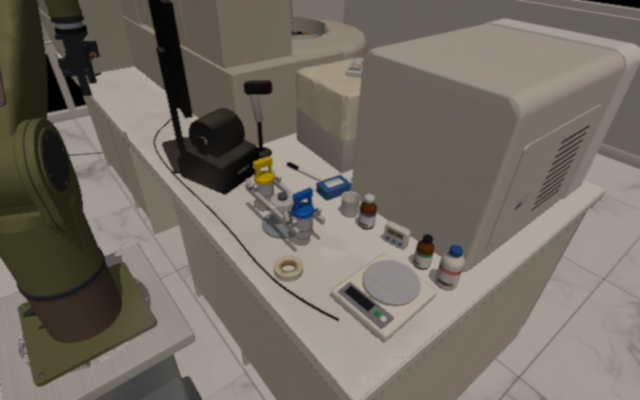

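View pics/top0.png

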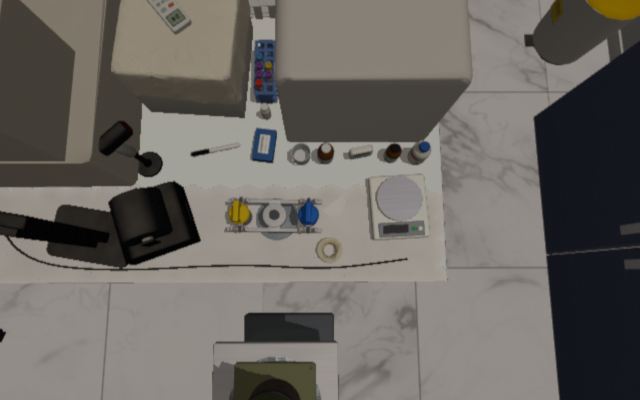

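The scene view shows the blue bucket near (303,205) and the pan at (391,282). In the top view blue is at (309,213), yellow at (238,212) and the pan at (400,198). Next I'll measure them.

```bash
python3 - <<'E'
from h import *
for n in('scene','top'):
    z=np.load(f'pics/{n}0.npz'); p,d=z['p'],z['d']; P=cloud(n,d)
    hsv=cv2.cvtColor(p,cv2.COLOR_RGB2HSV)
    ws=(P[...,0]>.3)&(P[...,0]<.75)&(abs(P[...,1])<.5)&(d>0)
    for nm,lo,hi in(('blue',100,125),('yel',18,32)):
        m=ws&(hsv[...,0]>=lo)&(hsv[...,0]<=hi)&(hsv[...,1]>140)&(P[...,2]>.09)&(P[...,2]<.2)&(P[...,0]<.56)
        Q=P[m]; print(n,nm,len(Q),Q.min(0).round(4),Q.max(0).round(4))
        t=Q[Q[:,2]>Q[:,2].max()-.012]; print('  top slab',len(t),t.min(0).round(4),t.max(0).round(4),t.mean(0).round(4))
        if len(t)>4:
            w=cv2.minAreaRect((t[:,:2]*1000).astype(np.float32)); print('  ',w)
    m=ws&(P[...,2]>.036)&(P[...,2]<.046)&(P[...,1]<-.15)&(P[...,1]>-.45)&(P[...,0]<.65)
    Q=P[m]; print(n,'pan',len(Q),Q.min(0).round(4),Q.max(0).round(4),cv2.minEnclosingCircle((Q[:,:2]*1000).astype(np.float32)))
    print(' worktop z',np.median(P[ws&(abs(P[...,2])<.015)][:,2]))
    # balance body
    m=ws&(P[...,2]>.022)&(P[...,2]<.05)&(P[...,1]<-.15)&(P[...,1]>-.45)&(P[...,0]<.59)
    print(' body',cv2.minAreaRect((P[m][:,:2]*1000).astype(np.float32)))
    # rotor
    m=ws&(P[...,2]>.07)&(P[...,2]<.11)&(P[...,1]>-.15)&(P[...,1]<.25)&(P[...,0]<.53)
    Q=P[m];print(' rotor',Q.min(0).round(4),Q.max(0).round(4),cv2.minAreaRect((Q[:,:2]*1000).astype(np.float32)))
    big=cv2.resize(p[120:320,190:450] if n=='scene' else p[140:280,200:450],None,fx=3,fy=3,interpolation=cv2.INTER_CUBIC)
    cv2.imwrite(f'pics/{n}0crop.png',big[:,:,::-1])
E
```

```text
scene blue 445 [ 0.4407 -0.1126  0.098 ] [ 0.4883 -0.0643  0.156 ]
  top slab 111 [ 0.4417 -0.0938  0.144 ] [ 0.4873 -0.0828  0.156 ] [ 0.4639 -0.0897  0.151 ]
   ((464.57733154296875, -87.85459899902344), (10.785715103149414, 45.7144775390625), 87.8976821899414)
scene yel 402 [0.4435 0.0577 0.0953] [0.4946 0.1043 0.1561]
  top slab 113 [0.4435 0.076  0.1442] [0.4922 0.0928 0.1561] [0.4672 0.0812 0.1511]
   ((467.802978515625, 84.32500457763672), (48.70405197143555, 16.703243255615234), 0.5936872363090515)
scene pan 2306 [ 0.3485 -0.4042  0.036 ] [ 0.6484 -0.1501  0.0459] ((524.4264526367188, -275.3575744628906), 175.92782592773438)
 worktop z 0.00036575166863794806
 body ((463.66766357421875, -298.9272766113281), (234.5009002685547, 207.64352416992188), 3.296004056930542)
 rotor [ 0.3882 -0.1196  0.07  ] [0.5299 0.2499 0.11  ] ((458.9295654296875, 65.14236450195312), (369.507568359375, 141.72491455078125), 89.9696044921875)
top blue 330 [ 0.4016 -0.1054  0.1033] [0.4908 0.4666 0.195 ]
  top slab 2 [0.4016 0.362  0.1927] [0.4101 0.4663 0.195 ] [0.4059 0.4141 0.1938]
top yel 360 [0.4033 0.0604 0.0927] [0.4934 0.3632 0.1962]
  top slab 1 [0.4033 0.3632 0.1962] [0.4033 0.3632 0.1962] [0.4033 0.3632 0.1962]
top pan 1768 [ 0.3512 -0.3884  0.036 ] [ 0.6481 -0.1916  0.046 ] ((509.54852294921875, -273.4091796875), 159.00521850585938)
 worktop z 0.0009382573841887343
 body ((463.4040832519531, -273.4754638671875), (235.828125, 252.94024658203125), 3.558448076248169)
 rotor [ 0.3917 -0.116   0.0701] [0.53   0.25   0.1099] ((460.88916015625, 66.95626831054688), (138.27853393554688, 365.9982604980469), 0.015223318710923195)
```

View pics/scene0crop.png

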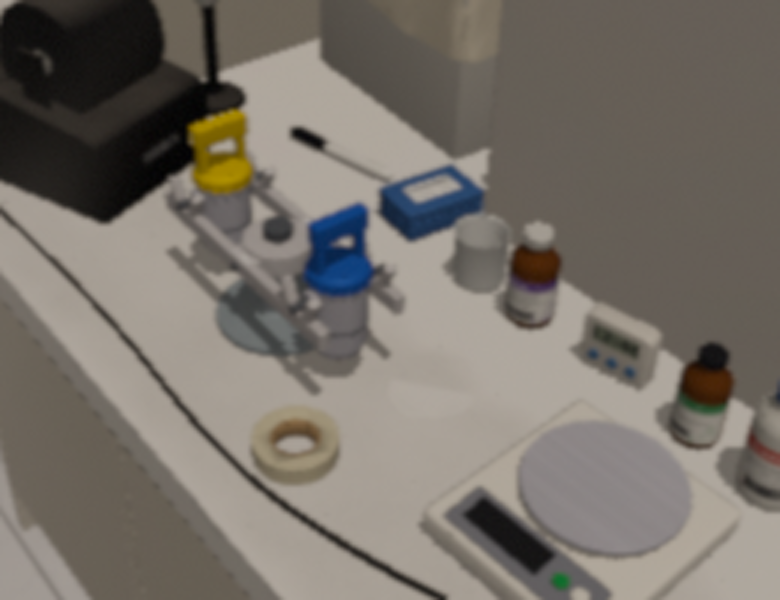

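View pics/top0crop.png

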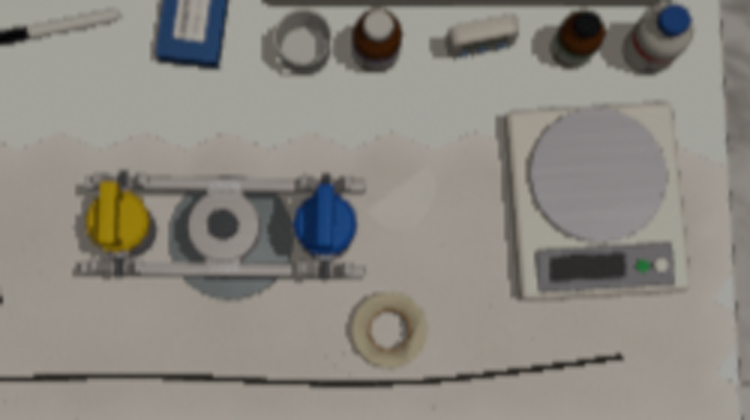

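```bash
python3 - <<'E'
from h import *
for n in('scene','top'):
    z=np.load(f'pics/{n}0.npz'); p,d=z['p'],z['d']; P=cloud(n,d)
    hsv=cv2.cvtColor(p,cv2.COLOR_RGB2HSV)
    # handle: slab
    for nm,lo,hi,y0 in(('blue',100,125,-.088),('yel',18,32,.084)):
        m=(hsv[...,0]>=lo)&(hsv[...,0]<=hi)&(hsv[...,1]>120)&(abs(P[...,1]-y0)<.04)&(abs(P[...,0]-.466)<.04)&(d>0)
        Q=P[m&(P[...,2]>.146)&(P[...,2]<.165)]
        print(n,nm,len(Q),Q.min(0).round(4),Q.max(0).round(4),cv2.minAreaRect((Q[:,:2]*1000).astype(np.float32)))
        L=P[m&(P[...,2]>.1)&(P[...,2]<.118)]; print('  lid',len(L),L.min(0).round(4),L.max(0).round(4),np.median(L[:,2]))
        if n=='top': vs,us=np.nonzero(m&(P[...,2]>.146)); print('  px',us.min(),us.max(),vs.min(),vs.max())
    # pan pixels by hue
    v,u=(282,391) if n=='scene' else (198,400)
    print('panpix',hsv[v,u],P[v,u], 'body', hsv[(300,420) if False else ((208,374) if n=='top' else (262,352))])
    lab=cv2.cvtColor(p,cv2.COLOR_RGB2LAB).astype(int)
    m=(np.abs(lab-np.median(lab[v-8:v+9,u-8:u+9].reshape(-1,3),0)).max(2)<9)&(P[...,2]>.025)&(P[...,2]<.055)
    k,lb=cv2.connectedComponents(m.astype(np.uint8)); m=(lb==lb[v,u])
    m=cv2.morphologyEx(m.astype(np.uint8),cv2.MORPH_OPEN,np.ones((3,3)))
    c=max(cv2.findContours(m,0,1)[0],key=len)[:,0]; 
    cal=r.calibration(n);ray=np.c_[(c[:,0]-cal['cx'])/cal['fx'],(c[:,1]-cal['cy'])/cal['fy'],np.ones(len(c))]@R.from_quat(cal['orientation']).as_matrix().T
    W=np.array(cal['eye'])+ray*((.04-cal['eye'][2])/ray[:,2])[:,None]
    print(' pan',m.sum(),W.min(0).round(4),W.max(0).round(4),((W.min(0)+W.max(0))/2).round(4),cv2.fitEllipse((W[:,:2]*1000).astype(np.float32)),np.median(P[m>0][:,2]))
    Q=P[(P[...,2]>.08)&(P[...,2]<.106)&(abs(P[...,0]-.466)<.06)&(P[...,1]<.14)&(P[...,1]>-.14)&(hsv[...,1]<90)]
    print(' rotor',len(Q),Q.min(0).round(4),Q.max(0).round(4),cv2.minAreaRect((Q[:,:2]*1000).astype(np.float32)))
E
```

```text
scene blue 103 [ 0.4417 -0.0938  0.1461] [ 0.4885 -0.0817  0.156 ] ((465.1600646972656, -87.80609130859375), (10.911002159118652, 46.873451232910156), 87.86946105957031)
  lid 257 [ 0.4405 -0.1126  0.1   ] [ 0.4883 -0.0643  0.1165] 0.10973894892856173
scene yel 101 [0.4435 0.076  0.1461] [0.4927 0.0928 0.1561] ((467.830322265625, 83.84439849853516), (49.0401496887207, 16.54142951965332), 3.8900039196014404)
  lid 200 [0.4443 0.0577 0.1001] [0.4946 0.1043 0.1177] 0.10963823372481679
panpix [  0  11 139] [ 0.51714233 -0.3258712   0.03839311] body [ 18  26 167]
 pan 1873 [ 0.4619 -0.3849  0.04  ] [ 0.5771 -0.2662  0.04  ] [ 0.5195 -0.3256  0.04  ] ((519.0331420898438, -324.5276184082031), (112.62837982177734, 116.67308044433594), 5.079410076141357) 0.04056449531832629
 rotor 906 [ 0.421  -0.1194  0.08  ] [0.5111 0.1156 0.1057] ((467.7957763671875, -1.9556655883789062), (233.61624145507812, 90.0760269165039), 88.83572387695312)
top blue 121 [ 0.4428 -0.0886  0.1494] [ 0.4908 -0.0768  0.16  ] ((466.80413818359375, -82.67908477783203), (48.042877197265625, 11.793476104736328), 0.07596387714147568)
  lid 209 [ 0.4416 -0.1054  0.1018] [ 0.4907 -0.0589  0.1158] 0.11023057959782978
  px 305 310 201 221
top yel 130 [0.4455 0.0793 0.1468] [0.4935 0.0941 0.1593] ((469.52679443359375, 86.78262329101562), (14.102228164672852, 48.01578140258789), 88.67044830322266)
  lid 212 [0.4443 0.0604 0.1015] [0.4913 0.1119 0.1177] 0.11029284219021585
  px 232 239 200 220
panpix [174   9 138] [ 0.51746971 -0.32412483  0.03888726] body [ 22  24 161]
 pan 1558 [ 0.4566 -0.3819  0.04  ] [ 0.579  -0.2659  0.04  ] [ 0.5178 -0.3239  0.04  ] ((518.725830078125, -322.9638671875), (113.38884735107422, 118.22145080566406), 86.8232192993164) 0.040845004689803566
 rotor 1064 [ 0.4235 -0.1159  0.08  ] [0.5145 0.1186 0.1057] ((469.403564453125, 1.740814208984375), (234.13519287109375, 89.21154022216797), 89.13297271728516)
```

```bash
python3 - <<'E'
from h import *
s=r.get_state(); print(R.from_quat(s['eef_rot']).as_matrix().round(3), R.from_quat(s['eef_rot']).as_matrix()[:,1])
H=np.zeros((20,24))
for n in('scene','top'):
    z=np.load(f'pics/{n}0.npz'); d=z['d']; P=cloud(n,d)[d>0]
    for a,b,c in P:
        i=int((a-.1)/.04); j=int((b+.4)/.05)
        if 0<=i<14 and 0<=j<22: H[i,j]=max(H[i,j],c)
print('y:',[round(-.4+.05*j,2) for j in range(22)])
for i in range(14): print(round(.1+.04*i,2),(H[i]*100).astype(int)[:22])
E
```

```text
[[-0.     0.349  0.937]
 [-0.002  0.937 -0.349]
 [-1.    -0.002  0.   ]] [ 0.34918714  0.93705162 -0.00161637]
y: [-0.4, -0.35, -0.3, -0.25, -0.2, -0.15, -0.1, -0.05, 0.0, 0.05, 0.1, 0.15, 0.2, 0.25, 0.3, 0.35, 0.4, 0.45, 0.5, 0.55, 0.6, 0.65]
0.1 [ 0  0  0  0  0  1  1 40 51 54 54  0  0  0  0  0  0  0  0  0  0  0]
0.14 [ 0  0  0  0  0  0  0  0  0  0  0  0  0  0  0  0  0 34 34 39  0  0]
0.18 [ 0  0  0  0  0  0  0  0  0  0  0  0  0  0  0  0  0 34 47 47  0  0]
0.22 [ 0  0  0  0  0  0  0  0  0  0  0  0  0  0  0  0  0 34 46 46 34 34]
0.26 [ 0  0  0  0  0  0  0  0  0  0  0  0  0  0  0  0  0  0  0  0 34 34]
0.3 [0 0 0 0 2 1 1 1 0 0 0 0 0 1 1 1 1 1 1 0 0 0]
0.34 [ 0  5  4  3  2  2  1  1  1  1  1  1  1 10 11 10  2  1  1  1  1  1]
0.38 [ 3  3  3  0  2  2  0  1  1  0  0  8 15 20 20 47 47 46 45  1  1  2]
0.42 [ 3  4  4  1  0 11 15  9  9 15 11  0 17 20 20 47 47  1 45 45 44  2]
0.46 [ 4  4  4  3  0 11 15  9 10 15 11  0 15 19 20 19  1  2  1  1  0  0]
0.5 [ 4  4  4  3  0 10 10  8  8 10 10  0  9 19 20  0  0  0  1  1  0  0]
0.54 [ 4  4  4  3  0  0  0  0  0  0  0  0  8  9  0 27 47 45 44 44 43 42]
0.58 [ 8  3  2  0  0  6  5  0  0  0  0  0  0  0 25 27 48  0  0  0  0  0]
0.62 [11  9  8  5  6  9  5  5  3  3  1  1  2  0 25 27 48  0  0  0  0  0]
```

Request:
arm_command(
  plan=[
    [0.088,-0.04,0,0,-0.17],
    [0.088,-0.04,0,0,-0.17],
    [0.088,0,-0.04,0,0],
    [0.088,0,-0.04,0,0],
    [0.088,0,-0.04,0,0],
    [0.088,0,-0.04,0,0],
    [0.088,0,-0.04,0,0],
    [0.088,0,-0.03,0.01,0],
    [0.088,0,0,0,0],
  ],
)

```text
clock: 1.23
tool_pos: [0.2251, 0.353, 0.2965]
eef_rot: [0.006, 0.707, -0.008, 0.707]
contact_force: [0.6, -0.1, -0.6]
opening: 1.002
```

Request:
arm_command(
  plan=[
    [0.088,0,-0.0365,0.0375,0],
    [0.088,0,-0.0365,0.0375,0],
    [0.088,0,-0.045,0.025,0],
    [0.088,0,-0.045,0.025,0],
    [0.088,0,-0.045,0.025,0],
    [0.088,0,-0.045,0.025,0],
    [0.088,0,-0.046,0.0165,0],
    [0.088,0,-0.046,0.0165,0],
    [0.088,0.02,-0.046,0.0165,0],
    [0.088,0.02,-0.047,0.0165,0],
    [0.088,0,0,0,0],
    [0.088,0,0,0,0],
  ],
)

```text
clock: 2.72
tool_pos: [0.4586, -0.0851, 0.2565]
eef_rot: [0.006, 0.707, -0.005, 0.707]
contact_force: [0.3, 0.4, -0.1]
opening: 0.998
```

```bash
python3 - <<'E'
from h import *
s=r.get_state(); print(s['tool_pos'].round(4),R.from_quat(s['eef_rot']).as_matrix().round(4),s['contact_force'])
p,d=snap('scene','scene1'); cv2.imwrite('pics/s1c.png',cv2.resize(p[100:300,200:420],None,fx=3,fy=3)[:,:,::-1])
E
```

```text
[ 0.4586 -0.0851  0.2565] [[ 0.      0.0155  0.9999]
 [ 0.0012  0.9999 -0.0155]
 [-1.      0.0012  0.    ]] [ 0.31706458  0.41711469 -0.06666025]
```

View pics/s1c.png

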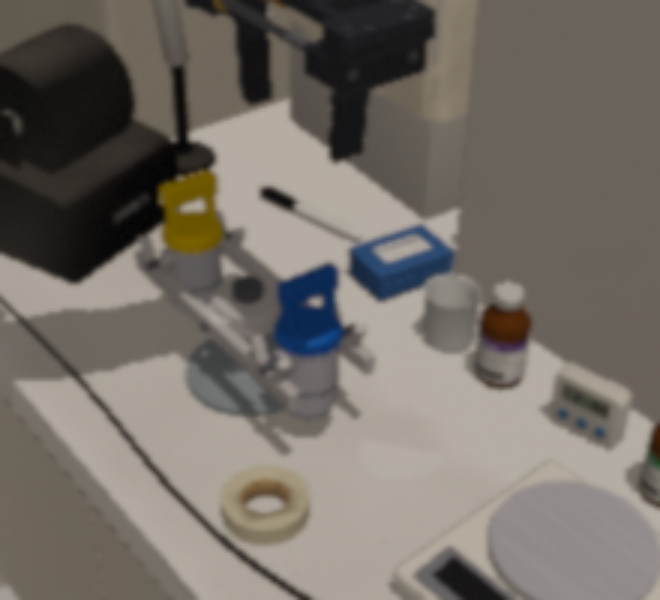

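The gripper hangs above the blue handle (crop (310,300)) with its fingers on either side of it in y. I'll descend.

Request:
arm_command(
  plan=[
    [0.088,0.025,0,0.0075,0],
    [0.088,0.03,0,0,0],
    [0.088,0.025,0,0,0],
    [0.088,0.02,0,0,0],
    [0.088,0.015,0,0,0],
    [0.088,0.01,0,0,0],
    [0.088,0.0065,0,0,0],
    [0.088,0,0,0,0],
    [0.088,0,0,0,0],
  ],
)

```text
clock: 3.9
tool_pos: [0.4659, -0.0865, 0.1255]
eef_rot: [0.006, 0.707, -0.006, 0.707]
contact_force: [0.2, -0.1, 0.3]
opening: 0.997
```

```bash
python3 - <<'E'
from h import *
s=r.get_state(); print(s['tool_pos'].round(4),s['contact_force'])
p,d=snap('scene','scene2'); cv2.imwrite('pics/s2c.png',cv2.resize(p[100:300,200:420],None,fx=3,fy=3)[:,:,::-1])
E
```

```text
[ 0.4659 -0.0865  0.1255] [ 0.24142395 -0.08701617  0.34913353]
```

View pics/s2c.png

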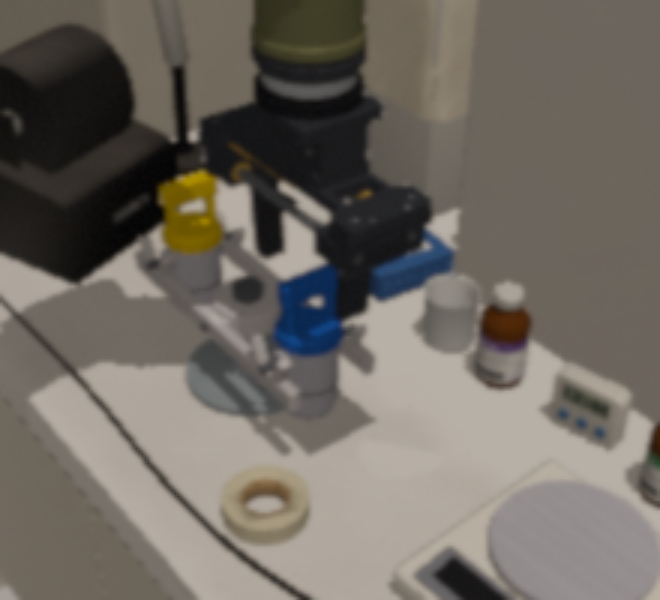

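```bash
python3 - <<'E'
from h import *
c=r.calibration('scene'); Ri=R.from_quat(c['orientation']).as_matrix()
def pr(X):
    q=(np.array(X)-c['eye'])@Ri; return np.array([c['fx']*q[0]/q[2]+c['cx'],c['fy']*q[1]/q[2]+c['cy']])
T=r.get_state()['tool_pos']
p=np.load('pics/scene2.npz')['p'].copy()
big=cv2.resize(p[150:250,240:360],None,fx=6,fy=6,interpolation=cv2.INTER_CUBIC)
for X,col in((T,(255,0,0)),(T+[0,.0525,0],(0,255,0)),(T-[0,.0525,0],(0,255,0)),(T+[0,0,.019],(255,0,255)),((.466,-.085,.144),(255,255,0)),((.441,-.0785,.154),(255,255,255)),((.491,-.0785,.154),(255,255,255)),((.441,-.092,.134),(255,255,255))):
    u=(pr(X)-[240,150]+.5)*6; cv2.circle(big,tuple(int(v) for v in u),4,col,-1); print(X,pr(X).round(1))
cv2.imwrite('pics/s2o.png',big[:,:,::-1])
d=np.load('pics/scene2.npz')['d'];P=cloud('scene',d)
m=(P[...,1]<-.115)&(P[...,1]>-.16)&(P[...,2]>.115)&(P[...,2]<.16)&(abs(P[...,0]-.47)<.06)&(d>0)
Q=P[m];print(len(Q),Q.min(0),Q.max(0),np.median(Q,0))
E
```

```text
[ 0.46588731 -0.08659217  0.12553604] [302.1 202.2]
[ 0.46588731 -0.03409217  0.12553604] [288.7 191.5]
[ 0.46588731 -0.13909217  0.12553604] [316.6 213.7]
[ 0.46588731 -0.08659217  0.14453604] [302.1 195.4]
(0.466, -0.085, 0.144) [301.7 195.2]
(0.441, -0.0785, 0.154) [290.9 194.1]
(0.491, -0.0785, 0.154) [308.9 186.4]
(0.441, -0.092, 0.134) [294.6 204.3]
39 [ 0.45310001 -0.14562497  0.14619284] [ 0.47461818 -0.1293927   0.15979784] [ 0.45739994 -0.14331803  0.15539685]
```

View pics/s2o.png

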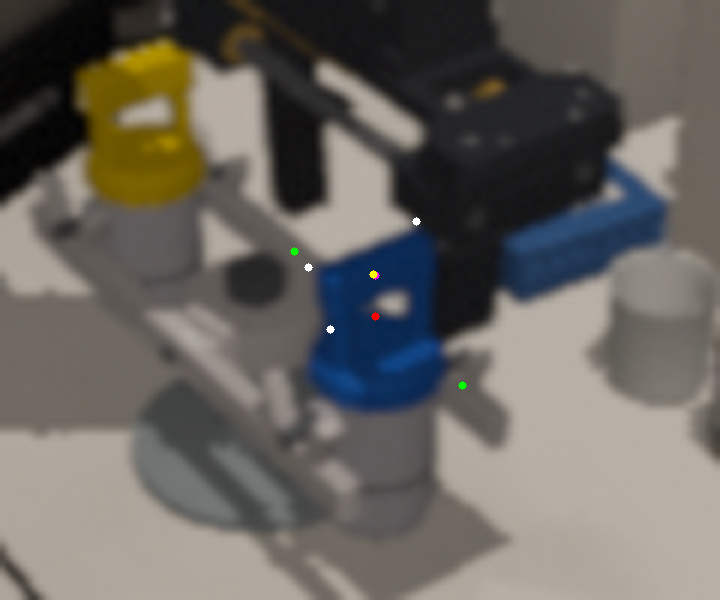

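The open fingers sit about 17 mm higher than the shut-finger TCP, as a linkage gripper would. In x they are level with the handle centre. I'll close gently and watch the side force.

Request:
arm_command(
  plan=[
    [0.03,0,0,0,0],
    [0.03,0,0,0,0],
    [0.03,0,0,0,0],
    [0.03,0,0,0,0],
    [0.03,0,0,0,0],
    [0.03,0,0,0,0],
  ],
  force=10,
)

```text
clock: 4.7
tool_pos: [0.4655, -0.0866, 0.1251]
eef_rot: [0.006, 0.707, -0.006, 0.707]
contact_force: [-0.4, -0.0, 0.0]
opening: 0.356
```

```bash
python3 - <<'E'
from h import *
s=r.get_state(); print(s['tool_pos'].round(4),s['contact_force'],s['moment'],s['opening']*88)
p,d=snap('scene','scene3'); cv2.imwrite('pics/s3c.png',cv2.resize(p[150:250,240:360],None,fx=6,fy=6,interpolation=cv2.INTER_CUBIC)[:,:,::-1])
p,d=snap('top','top3'); cv2.imwrite('pics/t3c.png',cv2.resize(p[160:260,240:360],None,fx=6,fy=6,interpolation=cv2.INTER_CUBIC)[:,:,::-1])
E
```

```text
[ 0.4655 -0.0866  0.1251] [-0.4009821  -0.02625264  0.04215733] [ 0.03674472  0.01365714 -0.00971219] 31.316950887950153
```

View pics/s3c.png

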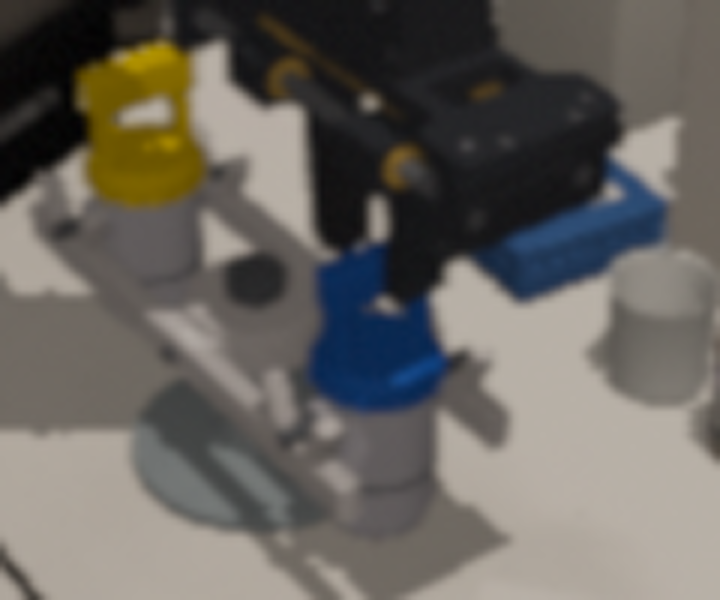

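View pics/t3c.png

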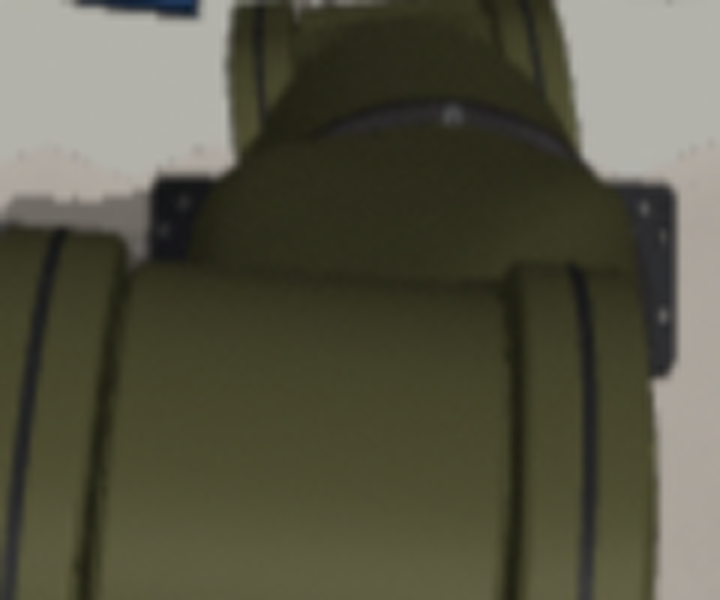

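```bash
python3 - <<'E'
from h import *
z=np.load('pics/scene3.npz');P=cloud('scene',z['d']);p=z['p']
for v in range(184,208,2):
    print(v,[ (p[v,u].max(), *(P[v,u]*1000).round().astype(int)) for u in (305,307,309,311)])
for v in range(178,196,2):
    print(v,[ (p[v,u].max(), *(P[v,u]*1000).round().astype(int)) for u in (293,295,297,299)])
E
```

```text
184 [(np.uint8(41), np.int64(455), np.int64(-111), np.int64(193)), (np.uint8(23), np.int64(455), np.int64(-119), np.int64(197)), (np.uint8(23), np.int64(459), np.int64(-120), np.int64(196)), (np.uint8(24), np.int64(464), np.int64(-120), np.int64(194))]
186 [(np.uint8(53), np.int64(455), np.int64(-111), np.int64(188)), (np.uint8(23), np.int64(456), np.int64(-116), np.int64(190)), (np.uint8(24), np.int64(459), np.int64(-119), np.int64(190)), (np.uint8(24), np.int64(464), np.int64(-120), np.int64(189))]
188 [(np.uint8(52), np.int64(455), np.int64(-111), np.int64(182)), (np.uint8(23), np.int64(455), np.int64(-118), np.int64(186)), (np.uint8(23), np.int64(459), np.int64(-120), np.int64(186)), (np.uint8(23), np.int64(466), np.int64(-118), np.int64(182))]
190 [(np.uint8(31), np.int64(457), np.int64(-109), np.int64(176)), (np.uint8(22), np.int64(455), np.int64(-118), np.int64(181)), (np.uint8(21), np.int64(461), np.int64(-118), np.int64(179)), (np.uint8(24), np.int64(465), np.int64(-119), np.int64(178))]
192 [(np.uint8(25), np.int64(455), np.int64(-112), np.int64(173)), (np.uint8(23), np.int
[... 3466 characters left out ...]
2), np.int64(149)), (np.uint8(31), np.int64(458), np.int64(-71), np.int64(153)), (np.uint8(23), np.int64(462), np.int64(-73), np.int64(154)), (np.uint8(60), np.int64(468), np.int64(-72), np.int64(150))]
192 [(np.uint8(125), np.int64(575), np.int64(103), np.int64(0)), (np.uint8(102), np.int64(457), np.int64(-71), np.int64(149)), (np.uint8(68), np.int64(456), np.int64(-80), np.int64(154)), (np.uint8(83), np.int64(460), np.int64(-83), np.int64(154))]
194 [(np.uint8(85), np.int64(444), np.int64(-82), np.int64(155)), (np.uint8(83), np.int64(449), np.int64(-83), np.int64(154)), (np.uint8(82), np.int64(451), np.int64(-87), np.int64(155)), (np.uint8(85), np.int64(456), np.int64(-89), np.int64(154))]
```

Depth puts the fingertips at z ≈ 0.150, about 25 mm above the stated TCP, and about 2 mm too far to −y of the bar. I'll go down 20 mm with the fingers at 31 mm, shift y, and look again.

Request:
arm_command(
  plan=[
    [0.03,0,0.002,0,0],
    [0.03,0.005,0,0,0],
    [0.03,0.005,0,0,0],
    [0.03,0.005,0,0,0],
    [0.03,0.005,0,0,0],
    [0.03,0,0,0,0],
  ],
)

```text
clock: 5.55
tool_pos: [0.4653, -0.0845, 0.1046]
eef_rot: [0.006, 0.707, -0.006, 0.707]
contact_force: [0.4, -0.3, -0.1]
opening: 0.341
```

```bash
python3 - <<'E'
from h import *
s=r.get_state(); print(s['tool_pos'].round(4),s['contact_force'],s['moment'],s['opening']*88)
p,d=snap('scene','scene4'); cv2.imwrite('pics/s4c.png',cv2.resize(p[150:250,240:360],None,fx=6,fy=6,interpolation=cv2.INTER_CUBIC)[:,:,::-1])
P=cloud('scene',d)
m=(p.max(2)<45)&(P[...,2]>.1)&(P[...,2]<.165)&(abs(P[...,0]-.466)<.03)&(abs(P[...,1]+.088)<.05)
for a,b in((-.13,-.1),(-.085,-.05)):
    Q=P[m&(P[...,1]>a)&(P[...,1]<b)]; print(len(Q),Q.min(0).round(4),Q.max(0).round(4))
E
```

```text
[ 0.4653 -0.0845  0.1046] [ 0.41369158 -0.32026177 -0.08732135] [0.02098619 0.06359882 0.08248222] 29.996983573736063
85 [ 0.453  -0.117   0.1322] [ 0.4728 -0.1071  0.1649]
46 [ 0.4555 -0.0704  0.1416] [ 0.4743 -0.0592  0.1638]
```

View pics/s4c.png

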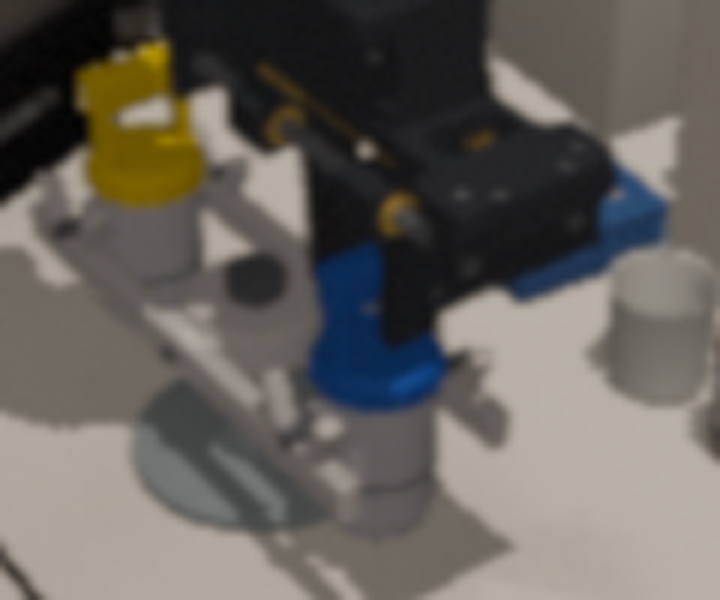

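The tips are now at z ≈ 0.131, straddling the bar and centred on it (−0.088 in the scene camera, same as the bar). I'll close and grip.

Request:
arm_command(
  plan=[
    [0.022,0,0,0,0],
    [0.018,0,0,0,0],
    [0.014,0,0,0,0],
    [0.01,0,0,0,0],
    [0.005,0,0,0,0],
    [0.005,0,0,0,0],
    [0.005,0,0,0,0],
  ],
  force=35,
)

```text
clock: 6.48
tool_pos: [0.4657, -0.0846, 0.1052]
eef_rot: [0.006, 0.707, -0.006, 0.707]
contact_force: [0.3, -0.7, 2.5]
opening: 0.156
```

```bash
python3 - <<'E'
from h import *
s=r.get_state(); print(s['tool_pos'].round(4),s['contact_force'],s['moment'],s['opening']*88)
p,d=snap('scene','scene5'); cv2.imwrite('pics/s5c.png',cv2.resize(p[150:250,240:360],None,fx=6,fy=6,interpolation=cv2.INTER_CUBIC)[:,:,::-1])
E
```

```text
[ 0.4657 -0.0846  0.1052] [ 0.25286827 -0.70077402  2.48205841] [ 0.03123483  0.05342905 -0.04752088] 13.759070915955185
```

View pics/s5c.png

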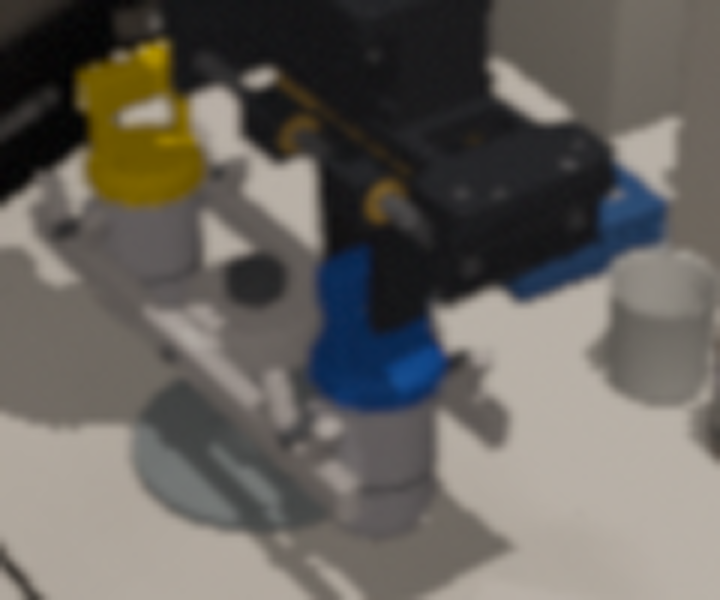

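The fingers hold the 14 mm bar with little side force. I'll lift straight up.

Request:
arm_command(
  plan=[
    [0.005,-0.004,0,0,0],
    [0.005,-0.008,0,0,0],
    [0.005,-0.012,0,0,0],
    [0.005,-0.015,0,0,0],
    [0.005,-0.015,0,0,0],
    [0.005,-0.015,0,0,0],
    [0.005,-0.015,0,0,0],
    [0.005,-0.01,0,0,0],
    [0.005,-0.005,0,0,0],
    [0.005,0,0,0,0],
  ],
)

```text
clock: 7.78
tool_pos: [0.4655, -0.0846, 0.2043]
eef_rot: [0.006, 0.707, -0.006, 0.707]
contact_force: [-0.1, -0.0, -3.7]
opening: 0.157
```

```bash
python3 - <<'E'
from h import *
s=r.get_state(); print(s['tool_pos'].round(4),s['contact_force'],s['moment'],s['opening']*88)
p,d=snap('scene','scene6'); cv2.imwrite('pics/s6c.png',cv2.resize(p[110:250,220:380],None,fx=4,fy=4,interpolation=cv2.INTER_CUBIC)[:,:,::-1])
E
```

```text
[ 0.4655 -0.0846  0.2043] [-0.14054248 -0.03888068 -3.73133722] [0.0074834  0.03903065 0.00944118] 13.829766881807835
```

View pics/s6c.png

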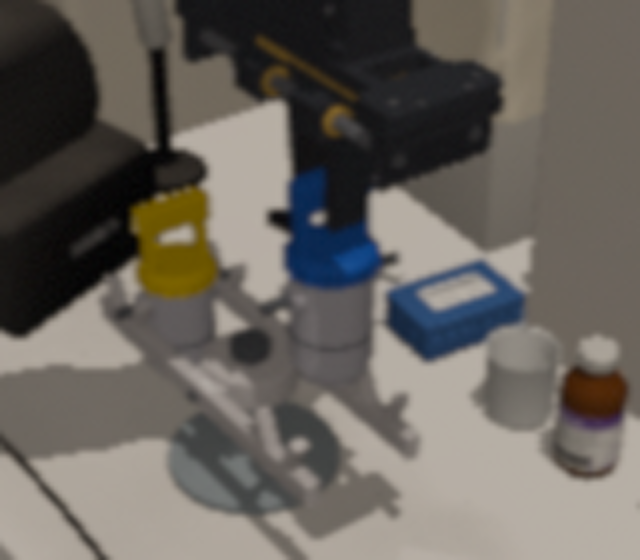

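Blue is out of the notches and upright (wrist −3.7 N), and yellow is undisturbed. I'll carry it to the pan.

Request:
arm_command(
  plan=[
    [0.005,0,-0.01,0.002,0],
    [0.005,0,-0.02,0.005,0],
    [0.005,0,-0.03,0.007,0],
    [0.005,0,-0.035,0.008,0],
    [0.005,0,-0.038,0.009,0],
    [0.005,0,-0.035,0.008,0],
    [0.005,0,-0.03,0.007,0],
    [0.005,0,-0.02,0.005,0],
    [0.005,0,-0.012,0.003,0],
    [0.005,0,-0.008,0.002,0],
    [0.005,0,0,0,0],
    [0.005,0,0,0,0],
  ],
)

```text
clock: 9.32
tool_pos: [0.5176, -0.3223, 0.204]
eef_rot: [0.006, 0.707, -0.005, 0.707]
contact_force: [0.5, -0.2, -4.2]
opening: 0.155
```

```bash
python3 - <<'E'
from h import *
s=r.get_state(); print(s['tool_pos'].round(4),s['contact_force'],s['moment'],s['opening']*88)
p,d=snap('scene','scene7'); cv2.imwrite('pics/s7c.png',cv2.resize(p[150:350,290:490],None,fx=3,fy=3,interpolation=cv2.INTER_CUBIC)[:,:,::-1])
P=cloud('scene',d);hsv=cv2.cvtColor(p,cv2.COLOR_RGB2HSV)
m=(hsv[...,0]>=100)&(hsv[...,0]<=125)&(hsv[...,1]>140)&(abs(P[...,0]-.518)<.05)&(abs(P[...,1]+.324)<.05)
Q=P[m];print('blue',Q.min(0).round(4),Q.max(0).round(4))
L=Q[(Q[:,2]<.225)];print('lid',L.min(0).round(4),L.max(0).round(4))
m=(abs(P[...,0]-.518)<.05)&(abs(P[...,1]+.324)<.05)&(P[...,2]>.1)&(P[...,2]<.19)
for a in np.arange(.1,.19,.01):
    Q=P[m&(P[...,2]>a)&(P[...,2]<a+.01)]
    if len(Q): print(a.round(2),len(Q),Q.min(0).round(4),Q.max(0).round(4))
E
```

```text
[ 0.5176 -0.3223  0.204 ] [ 0.4594168  -0.15466508 -4.22418688] [0.01926281 0.03029071 0.02877984] 13.68375700201982
blue [ 0.4911 -0.3498  0.1975] [ 0.5384 -0.3029  0.2637]
lid [ 0.4911 -0.3498  0.1975] [ 0.5384 -0.3029  0.2249]
0.12 11 [ 0.4978 -0.3419  0.1265] [ 0.5162 -0.3102  0.13  ]
0.13 64 [ 0.4954 -0.3467  0.1303] [ 0.5262 -0.3042  0.14  ]
0.14 97 [ 0.4935 -0.3466  0.1402] [ 0.5294 -0.3079  0.1498]
0.15 100 [ 0.4936 -0.3476  0.15  ] [ 0.5293 -0.3054  0.1598]
0.16 96 [ 0.4945 -0.347   0.16  ] [ 0.5301 -0.3138  0.17  ]
0.17 81 [ 0.4903 -0.3468  0.1701] [ 0.5287 -0.3077  0.1799]
0.18 157 [ 0.4735 -0.3463  0.1801] [ 0.5634 -0.3032  0.19  ]
```

View pics/s7c.png

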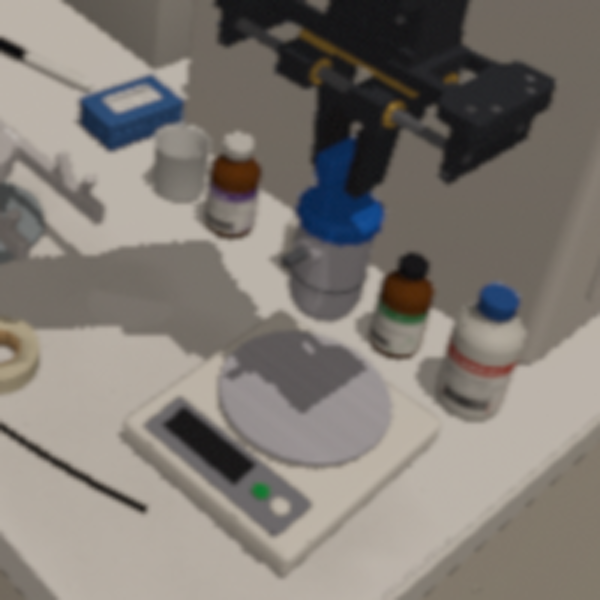

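The bucket hangs upright above the pan. Its centre is at about (0.518, −0.326) and the pan's at (0.519, −0.325), both in the scene camera. The foot is at z ≈ 0.125, so I'll go down 76 mm and then creep.

Request:
arm_command(
  plan=[
    [0.005,0.006,0,0,0],
    [0.005,0.012,0,0,0],
    [0.005,0.015,0,0,0],
    [0.005,0.015,0,0,0],
    [0.005,0.012,0,0,0],
    [0.005,0.008,0,0,0],
    [0.005,0.005,0,0,0],
    [0.005,0.003,0,0,0],
    [0.005,0,0,0,0],
    [0.005,0,0,0,0],
  ],
)

```text
clock: 10.62
tool_pos: [0.5178, -0.3236, 0.1285]
eef_rot: [0.006, 0.707, -0.006, 0.707]
contact_force: [-0.6, 0.1, -4.6]
opening: 0.156
```

```bash
python3 - <<'E'
from h import *
s=r.get_state(); print(s['tool_pos'].round(4),s['contact_force'],s['moment'],s['opening']*88)
p,d=snap('scene','scene8'); cv2.imwrite('pics/s8c.png',cv2.resize(p[200:350,330:480],None,fx=4,fy=4,interpolation=cv2.INTER_CUBIC)[:,:,::-1])
E
```

```text
[ 0.5178 -0.3236  0.1285] [-0.62744073  0.10046461 -4.62828808] [-0.01658213  0.01762801  0.01988778] 13.714721151334503
```

View pics/s8c.png

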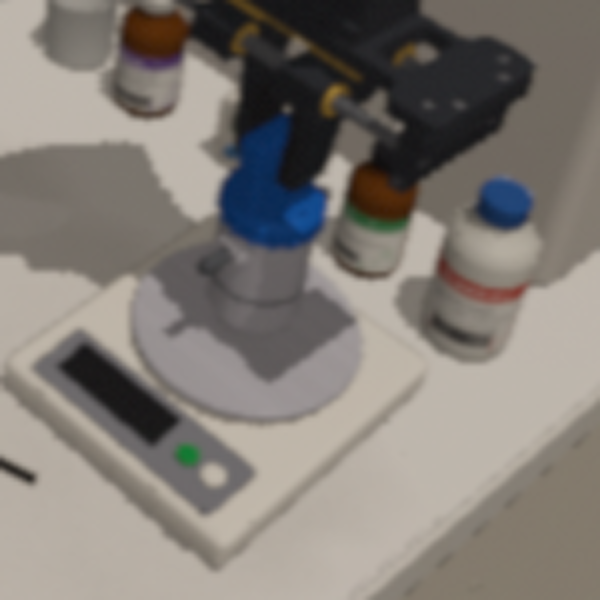

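Request:
arm_command(
  plan=[
    [0.005,0.003,0,0,0],
    [0.005,0.002,0,0,0],
    [0.005,0.001,0,0,0],
    [0.005,0.001,0,0,0],
    [0.005,0.001,0,0,0],
    [0.005,0,0,0,0],
    [0.005,0,0,0,0],
  ],
)

```text
clock: 11.55
tool_pos: [0.5176, -0.3235, 0.1201]
eef_rot: [0.006, 0.707, -0.006, 0.707]
contact_force: [-0.6, 0.3, -4.0]
opening: 0.152
```

Request:
arm_command(
  plan=[
    [0.005,0.0005,0,0,0],
    [0.005,0.0005,0,0,0],
    [0.005,0,0,0,0],
  ],
)

```text
clock: 11.92
tool_pos: [0.5177, -0.3236, 0.1194]
eef_rot: [0.006, 0.707, -0.006, 0.707]
contact_force: [-0.6, 0.5, -1.5]
opening: 0.156
```

Request:
arm_command(
  plan=[
    [0.005,0.0005,0,0,0],
    [0.005,0,0,0,0],
    [0.005,0,0,0,0],
  ],
)

```text
clock: 12.3
tool_pos: [0.518, -0.3237, 0.1194]
eef_rot: [0.006, 0.707, -0.006, 0.707]
contact_force: [-1.5, 0.9, 4.8]
opening: 0.154
```

```bash
python3 - <<'E'
from h import *
s=r.get_state(); print(s['tool_pos'].round(4),s['contact_force'],s['moment'],s['opening']*88)
p,d=snap('scene','scene9'); cv2.imwrite('pics/s9c.png',cv2.resize(p[200:350,330:480],None,fx=4,fy=4,interpolation=cv2.INTER_CUBIC)[:,:,::-1])
E
```

```text
[ 0.518  -0.3237  0.1194] [-1.48873714  0.90742226  4.76895351] [0.22792474 0.32578393 0.08352249] 13.58253250354713
```

View pics/s9c.png

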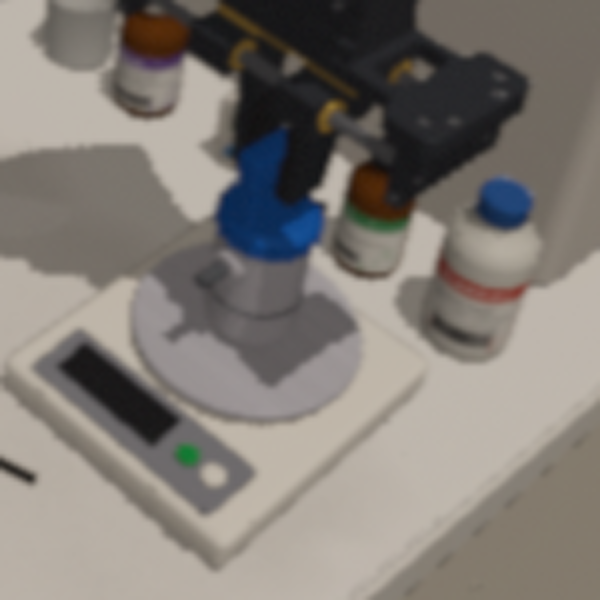

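The bucket stands on the pan (foot at about (257,325) in the crop, pan centre at (247,325)) and the wrist now pushes up at +4.8 N. I'll release gently.

Request:
arm_command(
  plan=[
    [0.014,0,0,0,0],
    [0.016,0,0,0,0],
    [0.019,0,0,0,0],
    [0.024,0,0,0,0],
    [0.032,0,0,0,0],
    [0.04,0,0,0,0],
    [0.04,0,0,0,0],
    [0.04,0,0,0,0],
  ],
  force=10,
)

```text
clock: 13.35
tool_pos: [0.5176, -0.3235, 0.1186]
eef_rot: [0.006, 0.707, -0.006, 0.707]
contact_force: [0.7, -1.0, -0.6]
opening: 0.453
```

```bash
python3 - <<'E'
from h import *
s=r.get_state(); print(s['tool_pos'].round(4),s['contact_force'],s['moment'],s['opening']*88)
p,d=snap('scene','scene10'); cv2.imwrite('pics/s10c.png',cv2.resize(p[200:350,330:480],None,fx=4,fy=4,interpolation=cv2.INTER_CUBIC)[:,:,::-1])
E
```

```text
[ 0.5176 -0.3235  0.1186] [ 0.66936766 -0.9744492  -0.58016054] [-0.00564967  0.03673157  0.02674394] 39.84400731101291
```

View pics/s10c.png

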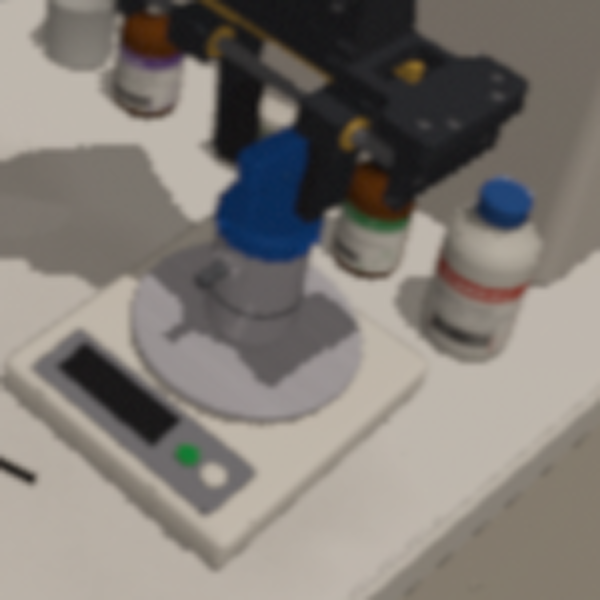

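Released, and the bucket stands free at crop (265,250). I'll open a little more, rise straight up, and back off toward the robot.

Request:
arm_command(
  plan=[
    [0.06,0,0,0,0],
    [0.06,0,0,0,0],
    [0.06,-0.01,0,0,0],
    [0.06,-0.02,0,0,0],
    [0.06,-0.03,0,0,0],
    [0.06,-0.03,0,0,0],
    [0.06,-0.03,0,0,0],
    [0.06,-0.02,0.02,-0.02,0],
    [0.06,0,0.03,-0.03,0],
    [0.06,0,0.03,-0.03,0],
    [0.06,0,0.03,0,0],
    [0.06,0,0,0,0],
  ],
)

```text
clock: 14.9
tool_pos: [0.4398, -0.2101, 0.2596]
eef_rot: [0.005, 0.707, -0.004, 0.708]
contact_force: [-0.4, -0.2, 0.1]
opening: 0.682
```

```bash
python3 - <<'E'
from h import *
s=r.get_state(); print(s['clock'],s['tool_pos'].round(4),s['contact_force'])
p,d=snap('scene','scene11'); snap('top','top11')
P=cloud('scene',d);hsv=cv2.cvtColor(p,cv2.COLOR_RGB2HSV)
m=(hsv[...,0]>=100)&(hsv[...,0]<=125)&(hsv[...,1]>140)&(abs(P[...,0]-.518)<.05)&(abs(P[...,1]+.324)<.05)
Q=P[m];print('blue',Q.min(0).round(4),Q.max(0).round(4))
E
```

```text
14.9 [ 0.4398 -0.2101  0.2596] [-0.39586369 -0.17988697  0.1060871 ]
blue [ 0.4925 -0.3499  0.1127] [ 0.5429 -0.3036  0.1705]
```

View pics/scene11.png

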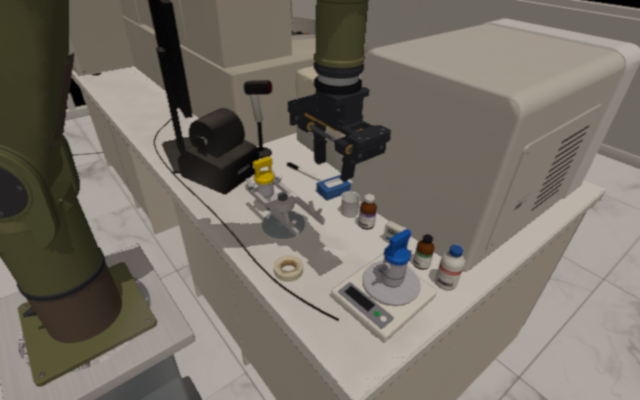

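View pics/top11.png

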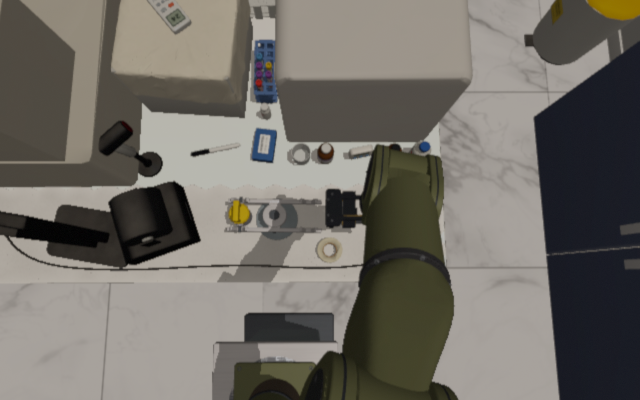

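The scene view shows the blue bucket upright on the pan (397,262) and yellow still hanging (264,172). The handle top is at z ≈ 0.169 and the bucket centre at (0.518, −0.327), within about 2 mm of the pan centre. The gripper is clear, so I'll hand in.

```bash
python3 - <<'E'
from plant import r
print(r.finish_job())
E
```

```text
the job is handed in; nothing more can be done
None
```

The blue-lidded bucket is standing upright on the balance pan, and the yellow one is still hanging in the rotor. I gripped the blue handle across y, lifted it straight up 99 mm, carried it over and lowered it until the wrist force showed contact. Then I let go, rose straight up and backed away. The clock read about 15 s at hand-in, against the 48 s limit.

- **Last checks:** The scene camera puts the bucket centre at about (0.518, −0.327), within about 2 mm of the pan centre. Its highest point measured z ≈ 0.17, close to the 0.168 expected for a bucket standing upright. The last wrist force was under 0.5 N, so the robot was touching nothing. In the last top view the arm covered the pan, so only the scene camera confirmed the placing.
- **Fingertip height:** The depth images put the fingertips about 25 mm above the reported TCP. I went by the images and lowered the gripper a further 20 mm before gripping.
- **Camera disagreement:** The two cameras differed by up to 5 mm in y. I averaged their readings, and corrected the gripper's y by 2 mm from the scene camera before gripping.
- **Contact force:** Just before release the gripper was pressing the bucket onto the pan with the wrist reading +4.8 N.

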